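# Clamp a printing block on the domed anvil of a marking press

## Task

Load the red-topped printing block into the bench marking press: swing the small lever on the side of its head fully up, lay the block red side up on the round-topped anvil so that it balances there by itself, its middle over the anvil, lengthways from the front of the press to the back, and let go of it. Then swing the lever fully down so that the foot holds the block level on the anvil. Leave everything else on the bench where it is.

Things in the scene. Friction and masses are not known exactly. Their poses are not given: they have to be found in the camera images.
- press: bench marking press, fixed. Origin on the bench top under the anvil's axis; -x is its front, z up. Sizes in mm: dark base plate x -110..250, y -100..100, 20 high; green column x 100..210, y -45..45, to z 275; green arm x 20..210, y -40..40, z 190..275; white head x -30..30, y -35..35, z 153..287, above the anvil. Below the head it is open to the front and both sides
- anvil_top (a point): highest point of the anvil's round black rubber top, 85 mm above the bench, on the axis of the anvil and foot. Axes as the press. The top is part of a ball of 50 mm radius, standing on the base plate on a steel collar 124 mm across and 6 mm high
- foot: brass foot of the head, a disc 26 mm in diameter and 9 mm thick on the anvil's axis, face down. Origin at the centre of its lower face: 104 mm above the bench with the lever down and nothing under it, 134 mm with the lever fully up. Sprung: it gives up to 12 mm and presses with about 3 N on a 23 mm block
- lever_hinge (a point): point on the lever's pivot axis (which is parallel to the press's y), in the plane in which the grip swings: at x 0, y 78, z 200 mm of the press, beside the head on its +y side
- lever_grip (a point): centre of the yellow rounded grip (20 mm thick, 38 mm long) at the end of the steel lever, 75 mm from the lever_hinge point, on its front (-x) side
- lever (a joint): lever angle in rad: 0 fully down (lever points to the front and 30 degrees below level, foot down), 1.0 fully up (27 degrees above level, foot raised 30 mm). It stays where it is left; it takes about 3 to 5 N at the grip
- block_red: printing block lying flat: 120 (x) x 40 (y) x 23 (z) mm, wooden with a red top face and a thin pale line across its middle; about 100 g. Origin at the centre of its underside, x along its length, z up; the two ends are alike
- block_teal: not to be moved: printing block lying flat: 120 (x) x 40 (y) x 23 (z) mm, wooden with a teal top face and a thin pale line across its middle; about 100 g. Origin at the centre of its underside, x along its length, z up; the two ends are alike
- block_mustard: not to be moved: printing block lying flat: 120 (x) x 40 (y) x 23 (z) mm, wooden with a mustard yellow top face and a thin pale line across its middle; about 100 g. Origin at the centre of its underside, x along its length, z up; the two ends are alike
- ink_tin: bystander: upright tin, 68 mm in diameter, 70 mm high, origin at the centre of its underside
- small_jar: bystander: amber glass jar with black cap, 42 mm in diameter, 45 mm high, origin at the centre of its underside
- blue_tin: bystander: upright blue tin, 60 mm in diameter, 70 mm high, origin at the centre of its underside
- loupe: bystander: black magnifier, 36 mm in diameter, 30 mm high, standing on the press's base plate; origin at the centre of its underside
There are look-alikes about, which are no part of the job. What is shaped like the block_red but blue is not meant.

How it is judged:
By the outcome, as a careful person would: the job done as asked, in the order asked, and still so for the second after the job is handed in, with the robot touching nothing.
It also fails if it takes over 72 s, if anything falls off the work surface, if the arm or the gripper's body presses on something with over 40 N, if the wrist force passes 120 N, or if a joint passes its speed limit or range.

## Robot

A 7-joint arm with a two-finger parallel gripper is mounted at the origin on the work surface. World frame = base frame: x ahead of the robot, y to its left, z up, the work surface at z = 0. Lengths are in m, angles in rad, forces in N, time in s.
With the tool pointing down it reaches from about 0.4 to 0.875 m from the base axis. Payload 4.4 kg.
Tool frame: the origin (TCP) lies at the very end of the fingers, on their centre line; the grasp point (between the pads) lies 19 mm behind it; z points along the fingers, y is the line along which they close (so a half turn about z gives the same grasp; the last joint's range is limited). The gripper opens to 85 mm and grips with 20 to 120 N. Pads are 22 mm wide; open, the fingers measure 114 mm over their backs; the gripper's body (76 mm by 85 mm) begins 54 mm behind the grasp point. The pads swing forward as they close: fully open they stand 13 mm farther back than shut.
Start: joints at [1.119, 0.628, 0.038, 1.517, -0.027, 0.996, -0.02], TCP at [0.245, -0.602, 0.231] pointing down, gripper open.
Joint ranges: [-3.06, 3.06], [-0.37, 2.12], [-1.25, 1.32], [0.18, 2.47], [-1.1, 4.24], [0.23, 1.98], [-2.94, 2.94]. Speed limits (rad/s): [2.57, 2.57, 3.14, 3.14, 3.14, 3.14, 3.14].

## Interface

Orientations are given as a 3x3 rotation matrix whose columns are the frame's x, y, z axes.
In Python, from workcell import arm gives the robot as it stands.
- The arm moves only by the tool servo_tool, never from a script. Its argument "rows" is a list of rows, each a list of 2 entries, a list of its own where there are three numbers: the shift along the tool's x, y, z in mm, then the turn, a rotation vector about the tool's x, y, z in rad. In form: [[[x, y, z], [wx, wy, wz]], ...]. A call has 1 to 20 rows; each row is the pose to reach, as a shift and turn from the pose commanded when the call began, along the tool's axes at that moment; what a row does not reach only later rows make up. A row lasts 1/10 s, in which the tool goes at most 50 mm and 8.59 degrees, less where a joint would pass 70% of its speed; a pose out of reach is approached as far as the arm can. A call with a gripper value outside its range is refused whole. "hand" is the finger opening in mm, from 0 to 85.4, set as the call begins (left out, the last holds). The fingers move at their own pace and stop on an object; "newtons" is the grip in N (left out, the last holds). Time passes only in rows, so rows that repeat a pose let the fingers close. It gives the time, the measured TCP pose, the force, the opening and the grip force at its end, in the units of the state.
- arm.state(): the state, without advancing time (a new reading comes with each control period).
- arm.read_camera(name): name is "scene" or "top" or "wrist"; returns a dict with "img" (384x512x3 uint8, red, green, blue), "z_map" (384x512 float32, m along the optical axis (not along the pixel's ray), 0 where there is no reading), "fx", "fy", "cx", "cy" (pixels), "origin" and "rotation" of the camera in the world. Camera axes: x right, y down, z forward; pixel columns grow to the right and rows downward; lengths in m; the calibration is good to about 2 mm. A picture is of the moment at which its call begins.
- arm.job_done(): hands the job in; it is judged then, once.
The state is a dict: "clock": time; "joints": joint angles; "joint_vel": joint speeds; "joint_torque": joint torques, N m; "position": TCP position; "tool_rot": TCP orientation; "ft_force": force on the tool from outside, world axes, zero at the start; "ft_torque": the same for the moment, N m; "gripper_width": finger opening in m; "grasp_force": force on a finger pad.
Only numpy, scipy, OpenCV 4.12 (cv2) and the standard library are available. Lean on these libraries where they do the work, as an engineer would, in place of code of your own. Each camera call takes 0.05 s, during which the arm holds its last target. There are 200 camera calls.

## Working session

There is one attempt and no reset: what is moved stays moved. The work goes in short steps, Python scripts to look and compute and a tool call to move; the robot and the scene stay as the last step left them, time stands still between calls to the robot, and variables do not carry over. Pictures are saved under pics/ and viewed, at most 10 in all, crops included, and the job is handed in when it is done.

Besides the shell and the picture viewer there is one more tool, called after "Call:" in YAML: its name, and indented under it one key for each argument. servo_tool: Moves the arm, as the interface text tells. Its arguments: {"type":"object","properties":{"rows":{"type":"array"},"hand":{"type":"number"},"newtons":{"type":"number"}},"required":["rows"]}

```bash
mkdir -p pics; python3 - <<'E'
from workcell import arm
import cv2, numpy as np
for n in ("scene","top"):
    d=arm.read_camera(n); np.savez(n+".npz",**d)
    cv2.imwrite(f"pics/{n}0.png",cv2.resize(d["img"][:,:,::-1],(768,576)))
    print(n,d["fx"],d["cx"],d["cy"],d["origin"],d["rotation"])
s=arm.state(); print(s["clock"],s["position"],s["tool_rot"],s["gripper_width"])
E
```

```text
scene 445.58281746973745 259.55002448678067 194.79160133216206 [1.36963757 0.16405693 0.8788044 ] [[-0.06591684  0.67166397 -0.73791766]
 [ 0.99772775  0.03403493 -0.05814609]
 [-0.01393966 -0.74007373 -0.67238126]]
top 357.99205170519906 256.09491306048125 197.2583764107086 [0.30310291 0.1225514  1.18004698] [[-9.11878550e-03 -9.69274998e-01  2.45810549e-01]
 [-9.99958217e-01  8.99688974e-03 -1.61890614e-03]
 [-6.42365166e-04 -2.45815041e-01 -9.69316539e-01]]
0.1 [ 0.24441344 -0.60169283  0.23047682] [[ 9.26503265e-01  3.76286188e-01 -6.36771928e-04]
 [ 3.76286726e-01 -9.26501880e-01  1.60207223e-03]
 [ 1.28672657e-05 -1.72393398e-03 -9.99998514e-01]] 0.08530141857697297
```

View pics/scene0.png

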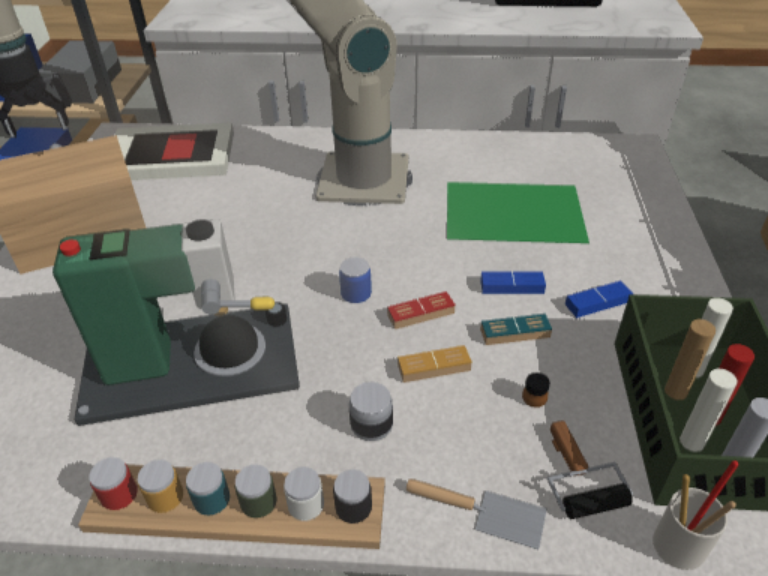

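View pics/top0.png

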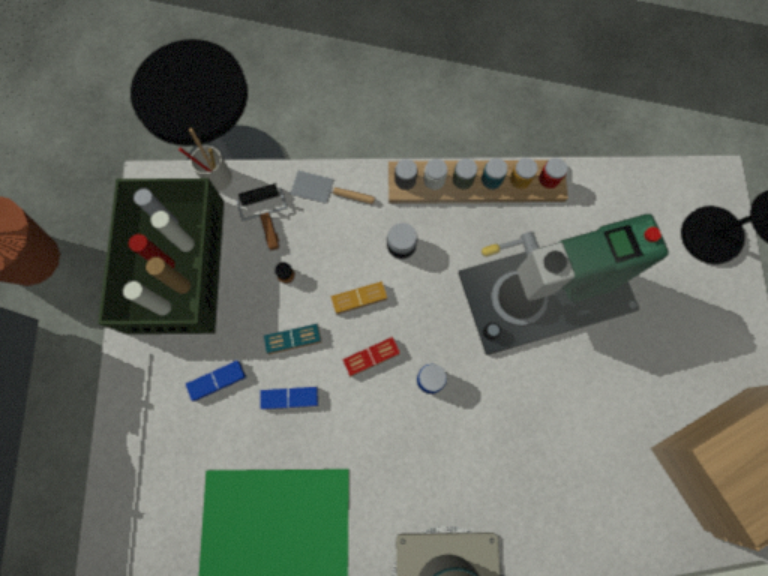

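The scene picture shows the press on the left with its yellow grip at about (262,302) and dome at (229,342). The red block is at (421,309) and the loupe at (278,315). The top picture shows the red block at (371,357), the dome at (518,298), the grip at (490,250), and the blue tin at (432,378). The press front faces about +y, with the lever on its far (+x) side.

```bash
cat > h.py <<'E'
import numpy as np, cv2
def cloud(d):
    z=d["z_map"]; v,u=np.mgrid[:z.shape[0],:z.shape[1]]
    P=np.stack([(u-d["cx"])/d["fx"]*z,(v-d["cy"])/d["fy"]*z,z],-1)@np.array(d["rotation"]).T+d["origin"]
    P[z==0]=np.nan
    return P
def rect(p):
    (c,s,a)=cv2.minAreaRect((p[:,:2]*1000).astype(np.float32)); 
    b=cv2.boxPoints((c,s,a)); e=[b[1]-b[0],b[2]-b[1]]; e=max(e,key=np.linalg.norm)
    return np.round(c,1),np.round(s,1),round(np.degrees(np.arctan2(e[1],e[0]))%180,1)
E
cat > m.py <<'E'
from h import *
from scipy.optimize import least_squares
for n in ("scene","top"):
    d=np.load(n+".npz"); P=cloud(d); hsv=cv2.cvtColor(d["img"],cv2.COLOR_RGB2HSV).astype(int)
    H,S,V=hsv[...,0],hsv[...,1],hsv[...,2]; X,Y,Z=P[...,0],P[...,1],P[...,2]
    print(n)
    def rep(name,m,big=True):
        m=m&np.isfinite(Z)
        if big:
            k,l,st,_=cv2.connectedComponentsWithStats(m.astype(np.uint8)); m=l==1+np.argmax(st[1:,4])
        p=P[m]; print(name,len(p),rect(p),"mean",np.round(p.mean(0)*1000,1)); return p
    tab=(Z>-.02)&(Z<.012)&(X>.3)&(X<.8)&(abs(Y)<.3)&(S<40); print("table z",np.nanmedian(Z[tab]))
    rep("red",((H<8)|(H>172))&(S>120)&(abs(Z-.023)<.006)&(Y<.3)&(Y>-.1))
    rep("teal",(H>80)&(H<100)&(S>90)&(abs(Z-.023)<.006)&(Y>-.1)&(Y<.4))
    rep("must",(H>12)&(H<28)&(S>150)&(abs(Z-.023)<.006)&(Y>-.1)&(Y<.3)&(X>.4))
    rep("green top",(H>50)&(H<95)&(S>60)&(abs(Z-.275)<.008)&(Y<0))
    rep("base",(abs(Z-.02)<.006)&(V<90)&(Y<-.05)&(X>.3))
    rep("headtop",(abs(Z-.287)<.008)&(Y<0)&(S<60))
    g=rep("grip",(H>18)&(H<32)&(S>150)&(Z>.08)&(Y<0)); print("  z range",g[:,2].min(),g[:,2].max())
    k=(V<70)&(Z>.035)&(Z<.095)&(Y<-.05)&(X>.4)
    kk,l,st,_=cv2.connectedComponentsWithStats(k.astype(np.uint8)); p=P[l==1+np.argmax(st[1:,4])]
    r=least_squares(lambda c:np.linalg.norm(p-c,axis=1)-.05,p.mean(0),loss="soft_l1",f_scale=.002); print("dome",len(p),r.x,np.abs(r.fun).mean())
    rep("loupe",(abs(Z-.05)<.005)&(Y<-.02)&(Y>-.3)&(X<.6)&(X>.3)&(V<120))
    rep("blue",(abs(Z-.07)<.006)&(Y<.1)&(Y>-.1)&(X<.55)&(X>.3))
E
python3 m.py
```

```text
scene
table z 0.0011102199633437615
red 380 (array([463.6, 150.6]), array([ 44.3, 119.1]), np.float32(112.5)) mean [466.9 151.1  23.8]
teal 133 (array([499.7, 353.4]), array([39.6, 58.8]), np.float32(103.7)) mean [502.5 352.3  23.4]
must 130 (array([589.4, 208.1]), array([37.9, 54.4]), np.float32(106.1)) mean [592.3 207.3  23.8]
green top 1156 (array([ 629.6, -288.3]), array([ 80.2, 180. ]), np.float32(103.7)) mean [ 641.4 -285.   274.7]
base 4433 (array([ 612. , -246.9]), array([201.7, 359.4]), np.float32(105.9)) mean [ 644.  -231.2   21.2]
headtop 203 (array([ 591.5, -179.1]), array([40.1, 38.6]), np.float32(34.4)) mean [ 594.9 -177.7  287. ]
grip 2 (array([649.1, -93. ]), array([0.8, 0. ]), np.float32(167.3)) mean [649.1 -93.  198.7]
  z range 0.1975380808257754 0.1998820146621958
dome 1021 [ 0.58957535 -0.18042887  0.03606352] 0.001223132010296771
loupe 62 (array([ 515.7, -107.8]), array([28.2, 37.5]), np.float32(141.5)) mean [ 519.3 -107.8   50.1]
blue 224 (array([411.9,  22.7]), array([55.7, 51.1]), np.float32(5.6)) mean [414.7  23.1  70.4]
top
table z -0.001954823806460837
red
[... 325 characters left out ...]
92.1]), array([ 85.5, 175.8]), np.float32(105.1)) mean [ 619.7 -287.7  273.3]
base 2659 (array([ 608.4, -246.8]), array([198.7, 359. ]), np.float32(105.5)) mean [ 570.  -219.1   18.2]
headtop 182 (array([ 590.5, -179.7]), array([38.4, 38.4]), np.float32(44.2)) mean [ 590.  -179.2  284.5]
grip 1 (array([ 634.5, -494.6]), array([0., 0.]), np.float32(0.0)) mean [ 634.5 -494.6  367.5]
  z range 0.3675231231489984 0.3675231231489984
dome 483 [ 0.59110654 -0.18068221  0.03277555] 0.0012791986629884723
loupe 84 (array([ 513. , -111.3]), array([34. , 33.3]), np.float32(55.0)) mean [ 513.2 -111.1   48.3]
blue 238 (array([411.8,  22.2]), array([51.7, 52.7]), np.float32(133.7)) mean [412.1  22.1  68.2]
```

```bash
cat >> h.py <<'E'
A=np.array([.591,-.180,0.]); YAW=np.radians(-74.4)
from scipy.spatial.transform import Rotation as Ro
RP=Ro.from_euler("z",YAW).as_matrix()
def p2w(p): return A+RP@(np.array(p)/1000)
def w2p(P): return (P-A)@RP*1000
def tool(th,yaw=0.):   # th: lean to the front, deg; yaw: deg added about world z
    R0=np.c_[-RP[:,0],RP[:,1],[0,0,-1]]
    return Ro.from_euler("z",yaw,degrees=True).as_matrix()@R0@Ro.from_euler("y",-th,degrees=True).as_matrix()
def row(st,gw,R,back=.019): # row to bring grasp point to gw with orientation R
    T=np.array(st["tool_rot"]); p=np.array(gw)+R[:,2]*back
    return np.round(T.T@(p-st["position"])*1000,1).tolist(),np.round(Ro.from_matrix(T.T@R).as_rotvec(),3).tolist()
E
python3 - <<'E'
from h import *
from workcell import arm
for n in ("scene","top"):
    d=np.load(n+".npz"); P=cloud(d); Q=w2p(P); hsv=cv2.cvtColor(d["img"],cv2.COLOR_RGB2HSV)
    m=(abs(Q[...,1]-78)<25)&(Q[...,0]<-10)&(Q[...,0]>-105)&(Q[...,2]>125)
    y=m&(hsv[...,1]>120)&(abs(hsv[...,0].astype(int)-24)<10)
    for k in (m,y): print(n,k.sum(),Q[k].min(0).round(),Q[k].max(0).round(),np.median(Q[k],0).round(1))
    s=m&~y; print(np.c_[Q[y][::6].round(),hsv[y][::6]][:14]); print(Q[s][::6].round()[:12])
d=np.load("scene.npz"); c=d["img"][150:250,90:210,::-1]; cv2.imwrite("pics/crop1.png",cv2.resize(c,None,fx=6,fy=6,interpolation=cv2.INTER_CUBIC))
s=arm.state()
print(row(s,p2w((-170,78,300)),tool(0)),row(s,p2w((-170,78,300)),tool(35)))
E
```

```text
scene 245 [-92.  54. 181.] [-10.  89. 211.] [-57.   80.3 197.5]
scene 107 [-92.  75. 183.] [-58.  89. 202.] [-75.9  83.8 193.8]
[[-77.  75. 197.  23. 130. 187.]
 [-66.  81. 202.  24. 148. 201.]
 [-79.  78. 196.  23. 150. 207.]
 [-61.  79. 198.  23. 146. 171.]
 [-75.  81. 197.  23. 150. 212.]
 [-88.  82. 195.  24. 147. 219.]
 [-66.  84. 199.  24. 149. 205.]
 [-79.  85. 197.  24. 149. 214.]
 [-92.  82. 191.  23. 150. 197.]
 [-70.  85. 196.  24. 148. 210.]
 [-83.  86. 194.  24. 148. 209.]
 [-60.  84. 194.  23. 146. 147.]
 [-74.  85. 192.  23. 149. 198.]
 [-87.  84. 188.  23. 149. 203.]]
[[-11.  54. 211.]
 [-14.  54. 204.]
 [-10.  69. 209.]
 [-62.  74. 200.]
 [-75.  75. 198.]
 [-59.  75. 199.]
 [-20.  75. 203.]
 [-33.  75. 200.]
 [-46.  76. 199.]
 [-59.  80. 200.]
 [-20.  77. 202.]
 [-35.  79. 201.]]
top 155 [-92.  53. 182.] [-10.  86. 212.] [-56.1  74.9 195.2]
top 46 [-91.  71. 189.] [-63.  85. 200.] [-77.9  78.  194.7]
[[-68.  84. 196.  24. 135. 161.]
 [-72.  81. 197.  24. 144. 172.]
 [-81.  82. 194.  24. 141. 173.]
 [-66.  75. 200.  25. 132. 157.]
 [-76.  77. 194.  24. 140. 173.]
 [-88.  78. 192.  24. 142. 180.]
 [-71.  73. 194.  25. 129. 144.]
 [-81.  72. 195.  23. 133. 149.]]
[[-11.  84. 202.]
 [-12.  79. 200.]
 [-18.  78. 198.]
 [-33.  80. 197.]
 [-18.  74. 202.]
 [-37.  77. 198.]
 [-20.  73. 196.]
 [-60.  81. 197.]
 [-41.  75. 198.]
 [-13.  67. 199.]
 [-49.  75. 195.]
 [-13.  62. 202.]]
([576.5, -420.4, -49.8], [-0.001, -0.001, -1.457]) ([575.3, -409.6, -53.2], [-0.445, -0.499, -1.408])
```

View pics/crop1.png

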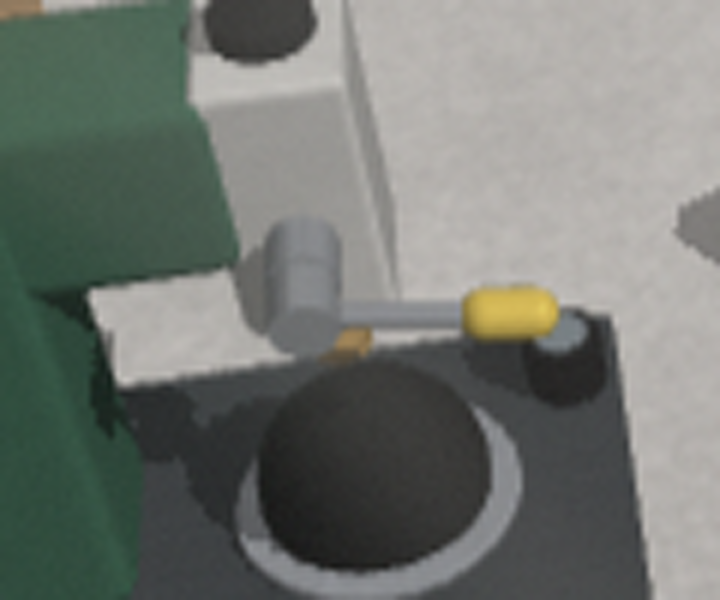

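The crop shows the grip just below level, about 10° down, so the lever is at about 0.35 rad. The grip centre is near press (-74, 78, 187). I go round the front of the press at height.

```bash
python3 - <<'E'
from h import *
from workcell import arm
s=arm.state()
print(row(s,(.42,-.02,.30),tool(0)),row(s,p2w((-150,78,250)),tool(35)))
E
```

```text
([381.6, -473.0, -49.7], [-0.001, -0.001, -1.457]) ([573.0, -389.7, -3.3], [-0.445, -0.499, -1.408])
```

Call:
servo_tool:
  rows:
    - [[382,-473,-50],[0,0,-0.8]]
    - [[382,-473,-50],[0,0,-0.8]]
    - [[382,-473,-50],[0,0,-0.8]]
    - [[382,-473,-50],[0,0,-0.8]]
    - [[382,-473,-50],[0,0,-1.457]]
    - [[382,-473,-50],[0,0,-1.457]]
    - [[382,-473,-50],[0,0,-1.457]]
    - [[382,-473,-50],[0,0,-1.457]]
    - [[382,-473,-50],[0,0,-1.457]]
    - [[382,-473,-50],[0,0,-1.457]]
    - [[382,-473,-50],[0,0,-1.457]]
    - [[382,-473,-50],[0,0,-1.457]]
    - [[382,-473,-50],[0,0,-1.457]]
    - [[382,-473,-50],[0,0,-1.457]]
    - [[573,-390,-3],[-0.445,-0.499,-1.408]]
    - [[573,-390,-3],[-0.445,-0.499,-1.408]]
    - [[573,-390,-3],[-0.445,-0.499,-1.408]]
    - [[573,-390,-3],[-0.445,-0.499,-1.408]]
    - [[573,-390,-3],[-0.445,-0.499,-1.408]]
    - [[573,-390,-3],[-0.445,-0.499,-1.408]]
  hand: 50

```text
clock: 2.1
position: [0.6293, -0.0257, 0.2312]
tool_rot: [[-0.223, 0.963, 0.151], [0.787, 0.269, -0.556], [-0.576, -0.005, -0.818]]
ft_force: [-1.5, -0.9, -0.3]
gripper_width: 0.0501
grasp_force: 0.0
```

```bash
cat > pr.py <<'E'
from h import *
from workcell import arm
s=arm.state(); R=np.array(s["tool_rot"])
print("t",s["clock"],"grasp in press",w2p(np.array(s["position"])-.019*R[:,2]).round(1),"w",s["gripper_width"],"F",np.round(s["ft_force"],1),"q",np.round(s["joints"],2))
E
cat > go.py <<'E'
import sys; from pr import *
# args: triples of press grasp coords, then theta
th=float(sys.argv[1]); a=np.array(sys.argv[2:],float).reshape(-1,3)
for p in a: print(p,row(s,p2w(p),tool(th)))
E
python3 go.py 35 -150 78 250 -80 78 187
```

```text
t 2.1 grasp in press [-149.2   78.5  246.8] w 0.05007098578527087 F [-1.5 -0.9 -0.3] q [-0.19  0.64 -0.23  1.72  0.88  1.08 -0.65]
[-150.   78.  250.] ([-1.1, -0.4, -3.1], [-0.004, 0.003, 0.003])
[-80.  78. 187.] ([-22.1, -0.1, 88.7], [-0.004, 0.003, 0.003])
```

Call:
servo_tool:
  rows:
    - [[-22,0,0],[0,0,0]]
    - [[-22,0,40],[0,0,0]]
    - [[-22,0,80],[0,0,0]]
    - [[-22,0,90],[0,0,0]]
    - [[-22,0,90],[0,0,0]]
    - [[-22,0,90],[0,0,0]]

```text
clock: 2.7
position: [0.6477, -0.0922, 0.1747]
tool_rot: [[-0.219, 0.963, 0.155], [0.789, 0.269, -0.553], [-0.574, 0.001, -0.819]]
ft_force: [0.1, 0.2, 0.3]
gripper_width: 0.0499
grasp_force: 0.0
```

Call:
servo_tool:
  rows:
    - [[0,0,0],[0,0,0]]
    - [[0,0,0],[0,0,0]]
    - [[0,0,0],[0,0,0]]
    - [[0,0,0],[0,0,0]]
    - [[0,0,0],[0,0,0]]
    - [[0,0,0],[0,0,0]]
  hand: 0
  newtons: 20

```text
clock: 3.3
position: [0.6475, -0.0915, 0.1734]
tool_rot: [[-0.221, 0.963, 0.155], [0.788, 0.27, -0.553], [-0.574, 0.0, -0.819]]
ft_force: [-1.7, 3.8, 2.4]
gripper_width: 0.0188
grasp_force: 20.6
```

```bash
python3 - <<'E'
from pr import *
d=arm.read_camera("scene"); cv2.imwrite("pics/c2.png",cv2.resize(d["img"][100:240,70:240,::-1],None,fx=4,fy=4))
E
# arc about hinge from angle -10 deg to +29 deg, grasp radius ~75
python3 go.py 35 -71 78 213 -68 78 225 -66 78 234 -65 78 237
```

```text
t 3.3 grasp in press [-80.9  78.2 188.9] w 0.018761464385157165 F [-1.7  3.8  2.4] q [-0.1   0.72 -0.18  1.76  0.98  0.94 -0.68]
t 3.35 grasp in press [-80.9  78.3 188.8] w 0.019383725344517804 F [-3.   4.5  3.4] q [-0.1   0.72 -0.18  1.76  0.98  0.94 -0.68]
[-71.  78. 213.] ([-22.0, -0.3, -14.1], [0.001, 0.001, 0.001])
[-68.  78. 225.] ([-31.4, -0.3, -22.2], [0.001, 0.001, 0.001])
[-66.  78. 234.] ([-38.2, -0.3, -28.4], [0.001, 0.001, 0.001])
[-65.  78. 237.] ([-40.7, -0.3, -30.3], [0.001, 0.001, 0.001])
```

View pics/c2.png

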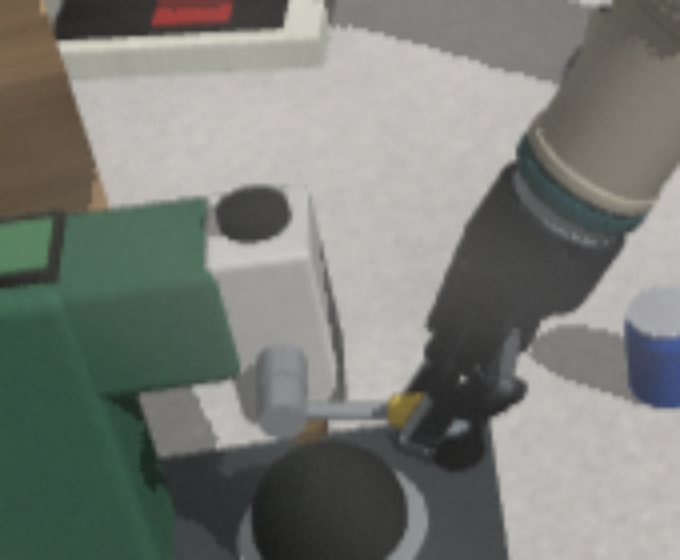

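The lever grip is between the pads (crop around (405,410)). I lift it along its arc.

Call:
servo_tool:
  rows:
    - [[-3,0,-5],[0,0,0]]
    - [[-6,0,-9.5],[0,0,0]]
    - [[-10,0,-15],[0,0,0]]
    - [[-15,0,-20],[0,0,0]]
    - [[-20,0,-25],[0,0,0]]
    - [[-26,0,-29.5],[0,0,0]]
    - [[-30,0,-32],[0,0,0]]
    - [[-34,0,-34.5],[0,0,0]]
    - [[-37,0,-36],[0,0,0]]
    - [[-37,0,-36],[0,0,0]]
    - [[-37,0,-36],[0,0,0]]

```text
clock: 4.45
position: [0.6504, -0.1021, 0.2249]
tool_rot: [[-0.219, 0.963, 0.155], [0.787, 0.269, -0.555], [-0.576, 0.0, -0.817]]
ft_force: [1.7, 2.8, -0.8]
gripper_width: 0.0193
grasp_force: 20.0
```

```bash
python3 go.py 35
```

```text
t 4.45 grasp in press [-70.   78.2 240.4] w 0.01929532224166285 F [ 1.7  2.8 -0.8] q [-0.07  0.65 -0.2   1.72  0.92  1.   -0.57]
```

Call:
servo_tool:
  rows:
    - [[-3,0,-1.5],[0,0,0]]
    - [[-5.5,0,-3],[0,0,0]]
    - [[-8,0,-4],[0,0,0]]
    - [[-8,0,-4],[0,0,0]]

```text
clock: 4.85
position: [0.651, -0.1047, 0.23]
tool_rot: [[-0.222, 0.963, 0.154], [0.79, 0.27, -0.551], [-0.572, -0.001, -0.82]]
ft_force: [5.0, 1.6, -13.3]
gripper_width: 0.0189
grasp_force: 20.2
```

```bash
python3 - <<'E'
from pr import *
d=arm.read_camera("scene"); Q=w2p(cloud(d))
h=cv2.cvtColor(d["img"],cv2.COLOR_RGB2HSV)
m=(np.hypot(Q[...,0],Q[...,1])<18)&(Q[...,2]>100)&(Q[...,2]<153)&(h[...,1]>80); print("foot",m.sum(),Q[m][:,2].min() if m.any() else 0,Q[m][:,2].max() if m.any() else 0)
m=(abs(Q[...,1]-80)<12)&(Q[...,0]>-60)&(Q[...,0]<-15)&(Q[...,2]>150)&(Q[...,2]<260); q=Q[m]; print(len(q),q[np.argsort(q[:,0])][::6].round())
E
```

```text
t 4.85 grasp in press [-67.3  78.1 245.5] w 0.018928119702226413 F [  5.    1.6 -13.3] q [-0.06  0.64 -0.21  1.71  0.91  1.   -0.55]
foot 0 0 0
94 [[-60.  91. 248.]
 [-57.  69. 250.]
 [-53.  92. 232.]
 [-50.  86. 243.]
 [-47.  81. 233.]
 [-44.  76. 229.]
 [-42.  79. 226.]
 [-39.  80. 225.]
 [-36.  80. 220.]
 [-34.  85. 221.]
 [-30.  75. 222.]
 [-28.  76. 220.]
 [-25.  78. 217.]
 [-23.  82. 218.]
 [-20.  82. 215.]
 [-17.  82. 213.]]
```

The lever is against its upper stop (13 N, slope about 30°). I let go, back off and go over the block.

Call:
servo_tool:
  rows:
    - [[4,0,2],[0,0,0]]
    - [[4,0,2],[0,0,0]]
    - [[4,0,2],[0,0,0]]
    - [[4,0,-20],[0,0,0]]
    - [[4,0,-60],[0,0,0]]
    - [[4,0,-90],[0,0,0]]
    - [[4,0,-90],[0,0,0]]
  hand: 55

```text
clock: 5.6
position: [0.6382, -0.0495, 0.3078]
tool_rot: [[-0.219, 0.962, 0.163], [0.789, 0.272, -0.551], [-0.575, 0.008, -0.818]]
ft_force: [0.3, 1.5, -0.2]
gripper_width: 0.055
grasp_force: 0.0
```

```bash
python3 - <<'E'
from pr import *
print(row(s,(.447,.189,.16),tool(35,7.9)))
E
```

```text
t 5.6 grasp in press [-123.9   80.4  323.3] w 0.05502900863853307 F [ 0.3  1.5 -0.2] q [-0.13  0.55 -0.25  1.65  0.83  1.16 -0.5 ]
([315.0, -118.8, -22.7], [-0.071, 0.002, -0.114])
```

Call:
servo_tool:
  rows:
    - [[100,-40,-22],[0,0,0]]
    - [[200,-80,-22],[-0.07,0,-0.11]]
    - [[315,-119,-22],[-0.07,0,-0.114]]
    - [[315,-119,-22],[-0.07,0,-0.114]]
    - [[315,-119,-22],[-0.07,0,-0.114]]
    - [[315,-119,-22],[-0.07,0,-0.114]]
    - [[315,-119,-22],[-0.07,0,-0.114]]
    - [[315,-119,-22],[-0.07,0,-0.114]]
    - [[315,-119,-22],[-0.07,0,-0.114]]
    - [[315,-119,-22],[-0.07,0,-0.114]]
    - [[315,-119,-22],[-0.07,0,-0.114]]

```text
clock: 6.7
position: [0.4502, 0.1741, 0.141]
tool_rot: [[-0.324, 0.92, 0.22], [0.751, 0.392, -0.532], [-0.575, -0.007, -0.818]]
ft_force: [0.9, 0.1, -0.2]
gripper_width: 0.0551
grasp_force: 0.0
```

```bash
cat > red.py <<'E'
from pr import *
import sys
def red(n,zc=.023,tol=.008):
    d=arm.read_camera(n); P=cloud(d); h=cv2.cvtColor(d["img"],cv2.COLOR_RGB2HSV).astype(int)
    m=((h[...,0]<8)|(h[...,0]>172))&(h[...,1]>110)&(abs(P[...,2]-zc)<tol)&(P[...,1]<.3)&(P[...,1]>-.3)&(P[...,0]<.7)
    k,l,st,_=cv2.connectedComponentsWithStats(m.astype(np.uint8)); m=l==1+np.argmax(st[1:,4]); p=P[m]; m=m&(abs(P[...,2]-np.median(p[:,2]))<.006); p=P[m]
    c=np.linalg.lstsq(np.c_[w2p(p)[:,:2],np.ones(len(p))],w2p(p)[:,2],rcond=None)[0]
    print(n,len(p),rect(p),"z",np.median(p[:,2]).round(4),"slope",c[:2].round(3)); return d
E
python3 - <<'E'
from red import *
d=red("wrist"); cv2.imwrite("pics/w1.png",d["img"][:,:,::-1]); red("scene"); red("top")
for z in (.06,.023): print(row(s,(.447,.189,z),tool(35,7.9)))
E
```

```text
t 6.7 grasp in press [-389.7  -41.7  156.5] w 0.055113681046101363 F [ 0.9  0.1 -0.2] q [-0.6   0.7  -0.33  2.01  0.89  1.04 -1.18]
wrist 2571 (array([451. , 180.3]), array([39.7, 60.1]), np.float32(113.9)) z 0.0227 slope [0.002 0.003]
scene 385 (array([466.1, 151.3]), array([ 42.6, 121.3]), np.float32(113.9)) z 0.0238 slope [ 0.007 -0.014]
top 329 (array([463.4, 150. ]), array([ 39.9, 118.6]), np.float32(114.3)) z 0.0209 slope [-0.004 -0.01 ]
([58.9, 3.7, 76.6], [-0.01, 0.002, -0.002])
([80.2, 3.9, 106.9], [-0.01, 0.002, -0.002])
```

View pics/w1.png

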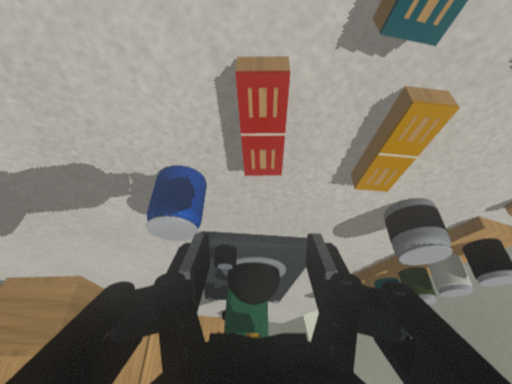

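The wrist view shows the red block at (263,115), aligned with the fingers (205 to 310). The near end is the press-side half; the gripper leans over the far half. I descend to straddle it.

Call:
servo_tool:
  rows:
    - [[30,4,38],[-0.01,0,0]]
    - [[59,4,77],[-0.01,0,0]]
    - [[59,4,77],[-0.01,0,0]]
    - [[70,4,92],[-0.01,0,0]]
    - [[79,4,105],[-0.01,0,0]]
    - [[79,4,105],[-0.01,0,0]]
    - [[79,4,105],[-0.01,0,0]]

```text
clock: 7.55
position: [0.4507, 0.1809, 0.0103]
tool_rot: [[-0.326, 0.917, 0.231], [0.751, 0.4, -0.526], [-0.575, 0.002, -0.818]]
ft_force: [-0.0, 0.1, 0.8]
gripper_width: 0.0552
grasp_force: 0.0
```

```bash
python3 - <<'E'
from pr import *
d=arm.read_camera("wrist"); cv2.imwrite("pics/w2.png",d["img"][:,:,::-1])
P=cloud(d); print(s["position"],s["tool_rot"][2]); print(row(s,(.447,.189,.018),tool(35,7.9)))
# finger tips seen by the wrist camera
for u in range(150,370,20): print(u,[ (v,(np.array(s["tool_rot"]).T@(P[v,u]-s["position"])*1000).round(0).tolist()) for v in (235,250,270,290)][:2])
E
```

```text
t 7.55 grasp in press [-396.1  -39.6   25.9] w 0.055204756273890356 F [-0.   0.1  0.8] q [-0.67  0.94 -0.24  2.02  1.08  0.87 -1.44]
[0.45074389 0.18091747 0.01034476] [-0.57459213  0.00151576 -0.8184385 ]
([2.9, -0.2, 7.6], [0.002, 0.001, -0.0])
150 [(235, [-2.0, -67.0, 14.0]), (250, [-21.0, -75.0, 27.0])]
170 [(235, [-2.0, -55.0, 14.0]), (250, [-21.0, -61.0, 28.0])]
190 [(235, [-2.0, -43.0, 14.0]), (250, [11.0, -33.0, -25.0])]
210 [(235, [-2.0, -30.0, 14.0]), (250, [-21.0, -33.0, 28.0])]
230 [(235, [18.0, -13.0, -23.0]), (250, [9.0, -14.0, -22.0])]
250 [(235, [18.0, -4.0, -23.0]), (250, [10.0, -4.0, -22.0])]
270 [(235, [18.0, 6.0, -23.0]), (250, [9.0, 6.0, -21.0])]
290 [(235, [18.0, 16.0, -23.0]), (250, [10.0, 16.0, -23.0])]
310 [(235, [11.0, 28.0, -10.0]), (250, [5.0, 28.0, -14.0])]
330 [(235, [-2.0, 46.0, 15.0]), (250, [7.0, 37.0, -18.0])]
350 [(235, [-3.0, 59.0, 16.0]), (250, [-21.0, 65.0, 28.0])]
```

View pics/w2.png

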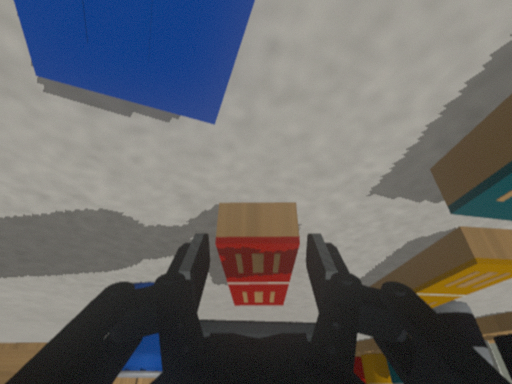

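The fingers straddle the block's far half (block at (258,250), tips at (200,240) and (315,240)). The tips stand about 10 mm back, so I go 8 mm lower and close.

Call:
servo_tool:
  rows:
    - [[1.5,0,4],[0,0,0]]
    - [[3,0,7.5],[0,0,0]]
    - [[3,0,7.5],[0,0,0]]

```text
clock: 7.9
position: [0.4513, 0.1792, 0.0013]
tool_rot: [[-0.327, 0.916, 0.23], [0.75, 0.4, -0.526], [-0.575, 0.001, -0.818]]
ft_force: [0.4, 0.2, 2.8]
gripper_width: 0.0549
grasp_force: 0.9
```

Call:
servo_tool:
  rows:
    - [[0,0,0],[0,0,0]]
    - [[0,0,0],[0,0,0]]
    - [[0,0,0],[0,0,0]]
    - [[0,0,0],[0,0,0]]
    - [[0,0,0],[0,0,0]]
  hand: 20
  newtons: 50

```text
clock: 8.4
position: [0.4517, 0.179, 0.0032]
tool_rot: [[-0.326, 0.916, 0.233], [0.749, 0.401, -0.528], [-0.577, 0.002, -0.817]]
ft_force: [-2.2, 3.3, 16.0]
gripper_width: 0.0394
grasp_force: 59.0
```

```bash
python3 - <<'E'
from red import *
red("scene"); red("top"); red("wrist")
print(s["position"],s["tool_rot"])
E
```

```text
t 8.4 grasp in press [-394.1  -39.2   18.7] w 0.03944564024166051 F [-2.2  3.3 16. ] q [-0.67  0.95 -0.24  2.02  1.1   0.87 -1.45]
scene 353 (array([465.2, 150.5]), array([ 43.6, 120.4]), np.float32(116.2)) z 0.0238 slope [-0.002  0.004]
top 358 (array([463.6, 150.3]), array([ 40.3, 118.5]), np.float32(113.4)) z 0.021 slope [-0.005  0.012]
wrist 2899 (array([450.9, 180.2]), array([41.4, 62. ]), np.float32(113.5)) z 0.0228 slope [0.014 0.004]
[0.45169211 0.17902102 0.00315878] [[-0.32605728  0.91629357  0.23257846]
 [ 0.74884638  0.40050232 -0.5280407 ]
 [-0.57698852  0.00199402 -0.81674982]]
```

Call:
servo_tool:
  rows:
    - [[-9,0,-12],[0,0,0]]
    - [[-23,0,-33],[0,0,0]]
    - [[-46,0,-65],[0,0,0]]
    - [[-69,0,-98],[0,0,0]]
    - [[-92,0,-131],[0,0,0]]
    - [[-92,0,-131],[0,0,0]]

```text
clock: 9.15
position: [0.4524, 0.1804, 0.1655]
tool_rot: [[-0.324, 0.917, 0.234], [0.753, 0.399, -0.522], [-0.572, 0.007, -0.82]]
ft_force: [0.4, -0.6, -1.7]
gripper_width: 0.0394
grasp_force: 50.7
```

```bash
python3 - <<'E'
from red import *
red("scene",.18,.02); red("top",.18,.02)
R=tool(35.2); print(s["position"],s["tool_rot"])
for p in ((-180,0,160),(-145,0,101),(-31,0,101)): print(p,row(s,p2w(p),R,0))
E
```

```text
t 9.15 grasp in press [-395.1  -38.2  181.1] w 0.03936421098932098 F [ 0.4 -0.6 -1.7] q [-0.6   0.65 -0.34  1.99  0.87  1.07 -1.14]
scene 361 (array([466. , 151.7]), array([ 42.7, 119.4]), np.float32(113.7)) z 0.1858 slope [-0.005 -0.014]
top 459 (array([463.6, 151.6]), array([ 40.1, 116.8]), np.float32(113.3)) z 0.1812 slope [-0.004 -0.005]
[0.4523527  0.18036532 0.16551269] [[-0.32359031  0.91673792  0.23426674]
 [ 0.75338785  0.39941951 -0.52237037]
 [-0.57244743  0.00745973 -0.81990749]]
(-180, 0, 160) ([-166.9, 8.0, 123.3], [0.086, -0.005, 0.109])
(-145, 0, 101) ([-161.6, 2.7, 191.5], [0.086, -0.005, 0.109])
(-31, 0, 101) ([-254.2, -13.0, 256.1], [0.086, -0.005, 0.109])
```

Call:
servo_tool:
  rows:
    - [[-40,2,31],[0.02,0,0.03]]
    - [[-83,4,62],[0.04,0,0.06]]
    - [[-125,6,93],[0.086,-0.005,0.109]]
    - [[-167,8,123],[0.086,-0.005,0.109]]
    - [[-167,8,123],[0.086,-0.005,0.109]]
    - [[-167,8,123],[0.086,-0.005,0.109]]
    - [[-164,5,160],[0.086,-0.005,0.109]]
    - [[-162,3,191],[0.086,-0.005,0.109]]
    - [[-162,3,191],[0.086,-0.005,0.109]]
    - [[-162,3,191],[0.086,-0.005,0.109]]
    - [[-162,3,191],[0.086,-0.005,0.109]]

```text
clock: 10.35
position: [0.5509, -0.0393, 0.0983]
tool_rot: [[-0.226, 0.962, 0.152], [0.785, 0.272, -0.557], [-0.578, -0.006, -0.816]]
ft_force: [-0.1, -0.7, -0.3]
gripper_width: 0.0388
grasp_force: 50.6
```

```bash
python3 - <<'E'
from red import *
red("scene",.12,.02); red("top",.12,.02)
R=tool(35.2); print(w2p(np.array(s["position"])))
for p in ((-88,0,101),(-31,0,101),(-31,0,91)): print(p,row(s,p2w(p),R,0))
E
```

```text
t 10.35 grasp in press [-157.3   -0.7  113.8] w 0.03881961862716882 F [-0.1 -0.7 -0.3] q [-0.25  0.76 -0.16  2.02  1.12  0.82 -1.07]
scene 359 (array([562.5, -78.7]), array([45. , 97.8]), np.float32(104.8)) z 0.1193 slope [ 0.002 -0.024]
top 89 (array([ 571.8, -114.2]), array([39.8, 28.1]), np.float32(13.3)) z 0.1164 slope [-0.004 -0.036]
[-146.31220872   -0.76388426   98.33516686]
(-88, 0, 101) ([-49.1, 0.5, 31.5], [-0.003, 0.001, 0.006])
(-31, 0, 101) ([-95.7, 0.4, 64.4], [-0.003, 0.001, 0.006])
(-31, 0, 91) ([-89.9, 0.4, 72.6], [-0.003, 0.001, 0.006])
```

Call:
servo_tool:
  rows:
    - [[-16,0.5,9],[0,0,0.006]]
    - [[-32,0.5,20],[0,0,0.006]]
    - [[-49,0.5,31.5],[0,0,0.006]]
    - [[-64,0.5,42],[0,0,0.006]]
    - [[-80,0.5,53],[0,0,0.006]]
    - [[-96,0.5,64.5],[0,0,0.006]]
    - [[-96,0.5,64.5],[0,0,0.006]]
    - [[-96,0.5,64.5],[0,0,0.006]]

```text
clock: 11.25
position: [0.5818, -0.1541, 0.1008]
tool_rot: [[-0.217, 0.965, 0.149], [0.786, 0.263, -0.559], [-0.579, -0.004, -0.815]]
ft_force: [-0.2, -0.2, -1.5]
gripper_width: 0.0395
grasp_force: 50.7
```

```bash
python3 - <<'E'
from pr import *
R=tool(35.2); print(w2p(np.array(s["position"])))
d=arm.read_camera("scene"); cv2.imwrite("pics/c3.png",cv2.resize(d["img"][110:260,60:240,::-1],None,fx=4,fy=4,interpolation=cv2.INTER_CUBIC))
for p in ((-31,0,91),(-31,0,88)): print(p,row(s,p2w(p),R,0))
E
```

```text
t 11.25 grasp in press [-38.4  -1.7 116.3] w 0.039526802013799586 F [-0.2 -0.2 -1.5] q [-0.07  0.76 -0.09  1.99  1.22  0.73 -0.95]
[-27.44541254  -1.85046536 100.79734039]
(-31, 0, 91) ([8.6, 1.9, 5.9], [-0.007, 0.003, -0.003])
(-31, 0, 88) ([10.3, 1.9, 8.4], [-0.007, 0.003, -0.003])
```

View pics/c3.png

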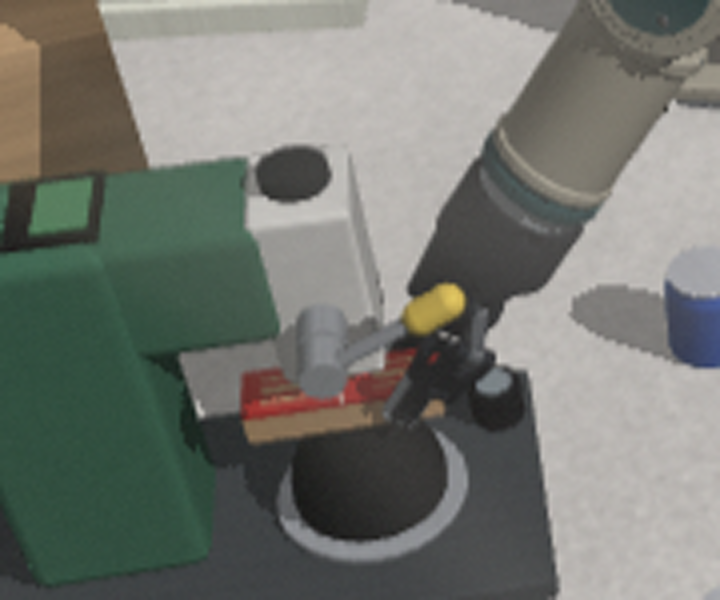

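The block is under the head, above the dome, red side up and level, and the lever is up and clear of the gripper. I correct by 3 to 4 mm and lower.

Call:
servo_tool:
  rows:
    - [[3,1.5,0],[0,0,0]]
    - [[6,2,3],[0,0,0]]
    - [[8.5,2,6],[0,0,0]]
    - [[8.5,2,6],[0,0,0]]
    - [[8.5,2,6],[0,0,0]]

```text
clock: 11.8
position: [0.583, -0.149, 0.0907]
tool_rot: [[-0.219, 0.964, 0.15], [0.785, 0.265, -0.559], [-0.579, -0.005, -0.815]]
ft_force: [0.6, -0.0, -1.0]
gripper_width: 0.0393
grasp_force: 50.7
```

```bash
cat > blk.py <<'E'
from red import *
print("TCP",w2p(np.array(s["position"])).round(1))
R=tool(35.2)
d=arm.read_camera("scene"); P=cloud(d); Q=w2p(P); h=cv2.cvtColor(d["img"],cv2.COLOR_RGB2HSV).astype(int)
m=((h[...,0]<8)|(h[...,0]>170))&(h[...,1]>110)&(abs(Q[...,2]-108)<14)&(abs(Q[...,0])<80)&(abs(Q[...,1])<35)
q=Q[m]; c=np.linalg.lstsq(np.c_[q[:,:2],np.ones(len(q))],q[:,2],rcond=None)[0]
print("red",len(q),q.min(0).round(1),q.max(0).round(1),"plane",c.round(3))
for x0 in range(-60,60,10):
    k=q[(abs(q[:,0]-x0-5)<5)]
    if len(k)>2: print(x0+5,len(k),"y",k[:,1].min().round(1),k[:,1].max().round(1),"z",np.median(k[:,2]).round(1))
E
python3 - <<'E'
from blk import *
for p in ((-31,0,89),(-31,0,87)): print(p,row(s,p2w(p),R,0))
E
```

```text
t 11.8 grasp in press [-43.    0.7 106.2] w 0.039281545771722076 F [ 0.6 -0.  -1. ] q [-0.08  0.78 -0.09  1.99  1.23  0.72 -0.98]
TCP [-32.    0.6  90.7]
red 324 [-60.9 -22.8 106.6] [ 58.3  22.1 116.3] plane [ 3.0000e-03 -2.9000e-02  1.1173e+02]
-45 14 y -22.8 -2.8 z 112.3
-35 22 y -18.3 14.6 z 112.1
-25 32 y -18.4 20.5 z 111.3
-15 43 y -13.0 22.1 z 111.8
-5 34 y -13.2 18.7 z 111.6
5 28 y -3.5 21.5 z 111.8
15 25 y 3.2 21.1 z 111.6
25 19 y 2.8 21.7 z 111.4
35 29 y -17.6 20.5 z 112.0
45 35 y -19.7 21.0 z 111.7
55 40 y -16.9 20.1 z 111.9
(-31, 0, 89) ([0.2, -0.6, 1.9], [-0.006, 0.003, -0.0])
(-31, 0, 87) ([1.3, -0.6, 3.6], [-0.006, 0.003, -0.0])
```

Call:
servo_tool:
  rows:
    - [[0,-0.6,1.4],[-0.003,0,0]]
    - [[0.4,-0.6,2.2],[-0.006,0.003,0]]
    - [[0.4,-0.6,2.2],[-0.006,0.003,0]]
    - [[0.4,-0.6,2.2],[-0.006,0.003,0]]

```text
clock: 12.25
position: [0.5828, -0.1504, 0.089]
tool_rot: [[-0.218, 0.963, 0.155], [0.787, 0.268, -0.555], [-0.577, 0.001, -0.817]]
ft_force: [0.4, 0.1, -1.5]
gripper_width: 0.0392
grasp_force: 50.7
```

Call:
servo_tool:
  rows:
    - [[0.3,0,0.4],[0,0,0]]
    - [[0.6,0,0.8],[0,0,0]]
    - [[0.6,0,0.8],[0,0,0]]

```text
clock: 12.55
position: [0.5829, -0.1502, 0.0881]
tool_rot: [[-0.219, 0.963, 0.155], [0.787, 0.268, -0.556], [-0.577, 0.001, -0.817]]
ft_force: [-0.6, -0.2, 0.5]
gripper_width: 0.0388
grasp_force: 51.0
```

Call:
servo_tool:
  rows:
    - [[0.3,0,0.4],[0,0,0]]
    - [[0.6,0,0.8],[0,0,0]]
    - [[0.6,0,0.8],[0,0,0]]

```text
clock: 12.85
position: [0.5829, -0.1502, 0.0878]
tool_rot: [[-0.218, 0.963, 0.156], [0.787, 0.268, -0.556], [-0.578, 0.001, -0.816]]
ft_force: [-1.0, 3.5, 6.1]
gripper_width: 0.0391
grasp_force: 51.9
```

```bash
python3 blk.py
```

```text
t 12.85 grasp in press [-41.8   0.2 103.3] w 0.03912966570480147 F [-1.   3.5  6.1] q [-0.08  0.79 -0.08  2.    1.25  0.71 -0.99]
TCP [-30.9   0.2  87.8]
red 345 [-57.6 -22.3 103.3] [ 59.3  22.2 113.5] plane [ 4.00000e-03 -1.80000e-02  1.09075e+02]
-45 12 y -18.6 -1.4 z 109.8
-35 19 y -22.3 16.9 z 109.1
-25 35 y -18.2 19.1 z 109.8
-15 45 y -17.2 20.5 z 108.9
-5 39 y -16.9 21.3 z 108.7
5 30 y -5.4 20.8 z 108.8
15 28 y -2.8 22.2 z 108.8
25 22 y -6.1 21.1 z 109.1
35 31 y -15.7 20.6 z 109.3
45 37 y -18.6 21.1 z 109.4
55 45 y -17.1 20.5 z 109.6
```

Contact at about 6 N, so I ease off 0.5 mm and open gently.

Call:
servo_tool:
  rows:
    - [[-0.3,0,-0.4],[0,0,0]]
    - [[-0.3,0,-0.4],[0,0,0]]
  newtons: 20

```text
clock: 13.1
position: [0.5829, -0.1502, 0.0879]
tool_rot: [[-0.218, 0.963, 0.156], [0.787, 0.268, -0.556], [-0.577, 0.001, -0.817]]
ft_force: [-1.6, 2.5, 6.2]
gripper_width: 0.0391
grasp_force: 51.4
```

Call:
servo_tool:
  rows:
    - [[0,0,0],[0,0,0]]
    - [[0,0,0],[0,0,0]]
    - [[0,0,0],[0,0,0]]
    - [[0,0,0],[0,0,0]]
  hand: 43

```text
clock: 13.5
position: [0.5827, -0.1503, 0.0872]
tool_rot: [[-0.219, 0.963, 0.155], [0.787, 0.268, -0.555], [-0.576, 0.001, -0.817]]
ft_force: [-0.1, 0.4, -0.1]
gripper_width: 0.0433
grasp_force: 0.0
```

Call:
servo_tool:
  rows:
    - [[0,0,0],[0,0,0]]
    - [[0,0,0],[0,0,0]]
    - [[0,0,0],[0,0,0]]
    - [[0,0,0],[0,0,0]]
  hand: 56

```text
clock: 13.9
position: [0.5828, -0.1502, 0.0874]
tool_rot: [[-0.219, 0.963, 0.155], [0.787, 0.268, -0.555], [-0.577, 0.001, -0.817]]
ft_force: [0.2, -0.4, -0.4]
gripper_width: 0.0559
grasp_force: 0.0
```

```bash
python3 blk.py
```

```text
t 13.9 grasp in press [-4.18e+01  1.00e-01  1.03e+02] w 0.05594730438835847 F [ 0.2 -0.4 -0.4] q [-0.08  0.79 -0.08  2.    1.25  0.71 -0.99]
TCP [-30.9   0.1  87.4]
red 368 [-60.  -21.1 103.1] [ 59.   26.6 118.7] plane [ 4.00000e-03 -2.20000e-02  1.09176e+02]
-55 4 y -20.7 -1.3 z 107.7
-45 19 y -21.1 4.2 z 109.8
-35 28 y -16.4 26.6 z 109.7
-25 37 y -20.2 20.1 z 109.0
-15 43 y -16.4 19.9 z 109.0
-5 41 y -17.6 20.6 z 108.9
5 31 y -9.2 21.3 z 109.0
15 27 y 1.8 20.4 z 108.8
25 24 y -3.3 22.8 z 108.8
35 31 y -15.5 20.4 z 109.3
45 37 y -16.6 21.0 z 109.5
55 46 y -16.8 21.0 z 109.5
```

The block balances level (slope 0.004, x from -60 to 59, y centred). I back out along the fingers, then go to the lever.

Call:
servo_tool:
  rows:
    - [[0,0,-8],[0,0,0]]
    - [[0,0,-18],[0,0,0]]
    - [[0,0,-30],[0,0,0]]
    - [[0,0,-50],[0,0,0]]
    - [[0,0,-80],[0,0,0]]
    - [[0,0,-120],[0,0,0]]
    - [[0,0,-120],[0,0,0]]

```text
clock: 14.65
position: [0.5665, -0.0785, 0.1895]
tool_rot: [[-0.219, 0.962, 0.164], [0.789, 0.274, -0.551], [-0.575, 0.009, -0.818]]
ft_force: [0.9, 0.1, 1.0]
gripper_width: 0.0558
grasp_force: 0.0
```

```bash
python3 blk.py; python3 go.py 35 -150 78 300 -122 78 316 -71 78 241
```

```text
t 14.65 grasp in press [-115.3    3.5  205.1] w 0.05584661083943448 F [0.9 0.1 1. ] q [-0.15  0.6  -0.19  1.97  1.01  0.89 -0.82]
TCP [-104.4    3.7  189.5]
red 440 [-60.9 -19.8 101.7] [ 59.4  22.3 113.4] plane [ 5.00000e-03 -1.40000e-02  1.08992e+02]
-55 45 y -18.9 20.7 z 108.7
-45 40 y -16.6 19.4 z 108.6
-35 33 y -19.3 21.2 z 109.2
-25 40 y -17.1 20.7 z 108.9
-15 46 y -19.8 20.8 z 109.0
-5 40 y -17.1 21.6 z 109.0
5 30 y -5.3 19.6 z 108.9
15 26 y 0.3 21.0 z 108.8
25 23 y -3.7 19.8 z 108.7
35 30 y -15.9 22.3 z 109.0
45 37 y -19.1 21.7 z 108.9
55 45 y -16.5 20.1 z 109.6
t 14.7 grasp in press [-113.4    2.1  203.5] w 0.05579291850766863 F [ 0.4 -0.7 -0.9] q [-0.15  0.61 -0.18  1.97  1.01  0.89 -0.82]
[-150.   78.  300.] ([-25.4, 76.5, -99.5], [0.007, 0.002, -0.001])
[-122.   78.  316.] ([-57.5, 76.5, -96.4], [0.007, 0.002, -0.001])
[-71.  78. 241.] ([-56.1, 75.9, -5.8], [0.007, 0.002, -0.001])
```

Call:
servo_tool:
  rows:
    - [[-10,0,-40],[0,0,0]]
    - [[-20,10,-80],[0,0,0]]
    - [[-25,40,-100],[0,0,0]]
    - [[-25,76,-100],[0,0,0]]
    - [[-40,76,-98],[0,0,0]]
    - [[-57,76,-96],[0,0,0]]
    - [[-57,76,-96],[0,0,0]]
    - [[-57,76,-96],[0,0,0]]
  hand: 45

```text
clock: 15.5
position: [0.634, -0.0556, 0.2961]
tool_rot: [[-0.218, 0.964, 0.153], [0.788, 0.266, -0.556], [-0.576, -0.001, -0.817]]
ft_force: [-0.1, -0.2, 0.4]
gripper_width: 0.0449
grasp_force: 0.0
```

```bash
python3 go.py 35 -70 78 240
```

```text
t 15.5 grasp in press [-119.2   74.9  311.6] w 0.04490418247205681 F [-0.1 -0.2  0.4] q [-0.13  0.56 -0.24  1.67  0.83  1.15 -0.51]
[-70.  78. 240.] ([1.2, 3.3, 86.9], [-0.002, 0.003, -0.002])
```

Call:
servo_tool:
  rows:
    - [[1,3.3,20],[0,0,0]]
    - [[1,3.3,50],[0,0,0]]
    - [[1,3.3,75],[0,0,0]]
    - [[1,3.3,87],[0,0,0]]
    - [[1,3.3,87],[0,0,0]]
    - [[1,3.3,87],[0,0,0]]

```text
clock: 16.1
position: [0.6516, -0.1002, 0.2254]
tool_rot: [[-0.219, 0.963, 0.156], [0.788, 0.269, -0.554], [-0.576, 0.001, -0.818]]
ft_force: [-0.7, 1.3, -0.3]
gripper_width: 0.0451
grasp_force: 0.0
```

Call:
servo_tool:
  rows:
    - [[0,0,0],[0,0,0]]
    - [[0,0,0],[0,0,0]]
    - [[0,0,0],[0,0,0]]
    - [[0,0,0],[0,0,0]]
    - [[0,0,0],[0,0,0]]
    - [[0,0,0],[0,0,0]]
  hand: 0
  newtons: 25

```text
clock: 16.7
position: [0.65, -0.1003, 0.2259]
tool_rot: [[-0.219, 0.964, 0.154], [0.788, 0.267, -0.555], [-0.576, -0.0, -0.817]]
ft_force: [-5.8, 2.0, 3.7]
gripper_width: 0.0191
grasp_force: 24.7
```

```bash
python3 - <<'E'
from blk import *
g=w2p(np.array(s["position"])-.019*np.array(s["tool_rot"])[:,2]); v=g-[0,78,200]; r=np.hypot(v[0],v[2]); a=np.degrees(np.arctan2(v[2],-v[0])); print(r,a)
T=np.array(s["tool_rot"])
for b in (20,10,0,-10,-20,-26,-31,-34):
    k=np.radians(b+a-27); t=np.array([-r*np.cos(k),78,200+r*np.sin(k)]); print(b,(T.T@RP@(t-g)).round(1).tolist())
E
```

```text
t 16.7 grasp in press [-71.8  78.3 241.4] w 0.01909243335142284 F [-5.8  2.   3.7] q [-0.08  0.65 -0.2   1.72  0.92  1.   -0.57]
TCP [-60.9  78.3 225.9]
red 437 [-60.8 -19.7 101.8] [ 59.   22.8 113.8] plane [ 6.00000e-03 -2.40000e-02  1.08954e+02]
-55 45 y -18.4 19.9 z 109.0
-45 39 y -16.8 20.9 z 108.7
-35 32 y -19.0 21.4 z 108.8
-25 37 y -17.9 19.9 z 108.6
-15 50 y -19.7 22.8 z 108.6
-5 38 y -14.7 20.6 z 109.0
5 30 y -4.5 21.0 z 109.1
15 28 y 0.0 20.0 z 109.1
25 22 y -3.3 20.4 z 109.1
35 31 y -16.2 21.4 z 109.1
45 36 y -16.6 20.9 z 109.4
55 44 y -14.7 20.7 z 109.0
82.89970386035293 29.993913641371098
20 [8.9, -0.3, 4.8]
10 [20.5, -0.3, 13.5]
0 [30.4, -0.3, 24.0]
-10 [38.3, -0.3, 36.1]
-20 [44.0, -0.3, 49.4]
-26 [46.2, -0.3, 57.8]
-31 [47.4, -0.3, 64.9]
-34 [47.9, -0.3, 69.2]
```

Call:
servo_tool:
  rows:
    - [[4,0,2],[0,0,0]]
    - [[9,0,5],[0,0,0]]
    - [[15,0,9],[0,0,0]]
    - [[20.5,0,13.5],[0,0,0]]
    - [[25.5,0,18.5],[0,0,0]]
    - [[30.5,0,24],[0,0,0]]
    - [[34.5,0,30],[0,0,0]]
    - [[38.5,0,36],[0,0,0]]
    - [[41.5,0,42.5],[0,0,0]]
    - [[44,0,49.5],[0,0,0]]
    - [[45.5,0,54],[0,0,0]]
    - [[46.5,0,58],[0,0,0]]
    - [[47,0,61.5],[0,0,0]]
    - [[47.5,0,65],[0,0,0]]
    - [[47.5,0,65],[0,0,0]]
    - [[47.5,0,65],[0,0,0]]

```text
clock: 18.35
position: [0.65, -0.1002, 0.1449]
tool_rot: [[-0.219, 0.964, 0.153], [0.787, 0.267, -0.556], [-0.577, -0.001, -0.817]]
ft_force: [-5.7, -0.2, 2.4]
gripper_width: 0.0191
grasp_force: 24.4
```

Call:
servo_tool:
  rows:
    - [[0.3,0,2],[0,0,0]]
    - [[0.6,0,4],[0,0,0]]
    - [[0.6,0,4],[0,0,0]]

```text
clock: 18.65
position: [0.6503, -0.1009, 0.1435]
tool_rot: [[-0.218, 0.964, 0.154], [0.786, 0.267, -0.557], [-0.578, -0.0, -0.816]]
ft_force: [-12.5, 6.2, 15.4]
gripper_width: 0.0186
grasp_force: 25.9
```

```bash
python3 - <<'E'
from blk import *
m=(abs(Q[...,1]-80)<12)&(Q[...,0]>-60)&(Q[...,0]<-15)&(Q[...,2]>140)&(Q[...,2]<260); q=Q[m]; print(len(q),q[np.argsort(q[:,0])][::8].round())
E
```

```text
t 18.65 grasp in press [-71.2  78.4 159. ] w 0.018646339661225354 F [-12.5   6.2  15.4] q [-0.11  0.76 -0.15  1.77  1.02  0.89 -0.73]
TCP [-60.3  78.4 143.5]
red 252 [-60.3 -19.7 102.7] [ 59.4  22.5 113.2] plane [ 5.00000e-03 -1.40000e-02  1.09086e+02]
-55 16 y -18.6 -2.2 z 108.7
-45 15 y -18.1 17.9 z 109.4
-35 17 y -16.5 20.4 z 107.9
-25 15 y -16.4 19.5 z 109.4
-15 17 y 3.2 19.2 z 108.8
-5 6 y 10.8 16.6 z 108.6
5 10 y 11.0 20.6 z 109.2
15 21 y 2.6 22.5 z 109.9
25 24 y -5.4 20.2 z 109.0
35 31 y -15.5 20.9 z 109.3
45 34 y -19.7 20.7 z 108.8
55 45 y -14.8 22.3 z 109.7
123 [[-60.  85. 176.]
 [-58.  81. 176.]
 [-56.  85. 167.]
 [-54.  90. 156.]
 [-53.  83. 173.]
 [-50.  85. 172.]
 [-47.  78. 179.]
 [-43.  77. 181.]
 [-40.  82. 177.]
 [-37.  80. 183.]
 [-32.  82. 186.]
 [-29.  76. 190.]
 [-26.  81. 186.]
 [-22.  80. 192.]
 [-19.  80. 196.]
 [-15.  77. 200.]]
```

Lever at its lower stop. I open, back off and check.

Call:
servo_tool:
  rows:
    - [[-0.2,0,-1.5],[0,0,0]]
    - [[-0.2,0,-1.5],[0,0,0]]
    - [[-0.2,0,-1.5],[0,0,0]]
    - [[-0.2,0,-1.5],[0,0,0]]
    - [[0,0,-15],[0,0,0]]
    - [[0,0,-40],[0,0,0]]
    - [[0,0,-80],[0,0,0]]
    - [[20,0,-120],[0,0,0]]
    - [[60,0,-150],[0,0,0]]
    - [[60,0,-150],[0,0,0]]
    - [[60,0,-150],[0,0,0]]
    - [[60,0,-150],[0,0,0]]
  hand: 48

```text
clock: 19.9
position: [0.6152, 0.0276, 0.2293]
tool_rot: [[-0.218, 0.964, 0.154], [0.787, 0.267, -0.556], [-0.577, 0.0, -0.816]]
ft_force: [0.0, -0.3, -0.9]
gripper_width: 0.0478
grasp_force: 0.0
```

```bash
python3 - <<'E'
from blk import *
cv2.imwrite("pics/f.png",cv2.resize(d["img"][110:260,60:260,::-1],None,fx=4,fy=4,interpolation=cv2.INTER_CUBIC))
m=(abs(Q[...,1]-80)<14)&(Q[...,0]>-95)&(Q[...,0]<-15)&(Q[...,2]>140)&(Q[...,2]<260); q=Q[m]; print(np.polyfit(q[:,0],q[:,2],1))
m=(abs(Q[...,1]-80)<14)&(Q[...,0]>-95)&(Q[...,0]<-45)&(Q[...,2]>130)&(Q[...,2]<260)&(h[...,1]>110); q=Q[m]; print("grip",np.median(q,0),q.min(0),q.max(0))
E
```

```text
t 19.9 grasp in press [-204.4   79.1  244.8] w 0.04783967713140713 F [ 0.  -0.3 -0.9] q [-0.28  0.65 -0.24  1.71  0.85  1.13 -0.72]
TCP [-193.4   79.1  229.3]
red 262 [-60.1 -19.6 103.3] [ 58.7  22.  113.1] plane [ 6.00000e-03 -2.60000e-02  1.09186e+02]
-55 15 y -19.3 -0.6 z 108.7
-45 15 y -17.4 18.5 z 109.7
-35 20 y -16.6 20.8 z 109.7
-25 18 y -19.6 20.1 z 108.2
-15 26 y -17.2 22.0 z 109.3
-5 11 y 7.8 19.3 z 107.5
5 12 y 9.4 20.1 z 108.9
15 22 y 3.8 19.9 z 109.1
25 22 y -5.2 22.0 z 109.3
35 26 y -16.1 20.8 z 109.8
45 31 y -17.8 20.2 z 109.6
55 42 y -16.0 20.6 z 109.4
[  0.50092871 201.58516589]
grip [-66.4759471   83.19790559 168.68368802] [-81.52352103  70.46700891 152.14343206] [-49.61451609  89.2762631  179.21512091]
```

View pics/f.png

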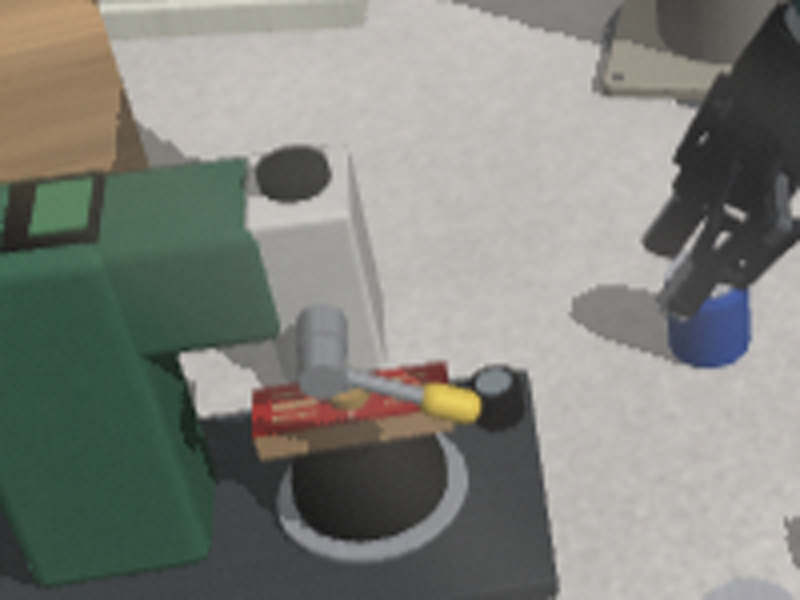

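The picture shows the lever down, with the grip at (452,402). The foot is on the middle of the level red block at (350,398), the loupe is in place at (495,390), and the gripper is clear.

```bash
python3 -c "
from workcell import arm
print(arm.job_done())"
```

```text
the job is handed in; nothing more can be done
None
```

The red block lies level on the anvil under the lowered foot, the lever is fully down and the gripper is clear. I moved nothing else, and the job was handed in at about 20 s; the judge's result isn't shown.

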